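Touch up the board's seam, then snap the pen into its cap

TASK

Take the touch-up pen out of its rest and run its nib slowly, with light pressure, down in the open seam of the chopping board from the left end to the right end (about 3 cm a second, never over 8). Then push the pen, nib down, into its snap cap on the steel stand: go on past the click until the collar presses on the cap's rubber ring, and finish like that, still gripping the pen and pushing gently down (about 5 N, do not ram it). Mark the board nowhere but in the seam and leave the other things where they are.

Things in the scene. Friction and masses are not known exactly. Their poses are not given: they have to be found in the camera images.
- pen: Chunky grey marker-like pen, 138 mm long, 60 g, loose, upright in its rest, nib down. Origin: tip of the free nib; z up along the pen. From there: nib 5 mm thick to 10 mm, metal nose growing to 16 mm thick at 22, snap bead 20.4 thick at 33 to 34, neck 16 thick, collar 32 mm in diameter at 56 to 60, round barrel 18 mm thick at 60 to 133 (grip here, any yaw), tail 15 thick to 138
- pen_collar (a point): centre of the underside of the pen's collar, 56 mm above the pen's origin; axes as the pen's
- pen_tip (a point): the very tip of the sprung nib; moves with the nib
- pen_nib (a joint): how far the nib is pushed into the pen (m), 0 free to 0.005 at its stop; its spring gives about 0.35 N at 0 and 2.1 N at 5 mm, then it is hard
- rest: fixed turned dark-wood cup, 44 mm in diameter (foot 68 mm), 72 mm high, upright bore 26 mm wide and 62 mm deep; the pen hangs in it by its collar, nib tip 16 mm above the worktop. Origin under its centre. It stands left or right of the board, the cap stand on the other side.
- board: fixed wooden chopping board, 110 x 170 x 18 mm, the open seam runs the full length of its middle along its y axis (roughly left to right seen from the robot). Seam 6 mm wide with rounded edges, floor 4 mm below the top face. Origin under its centre.
- seam0 (a point): left (+y) end of the part of the seam to be traced, on the seam's floor (14 mm above the worktop), 60 mm from the board's middle
- seam1 (a point): on the seam floor, 30 mm further right along it
- seam2 (a point): on the seam floor, the middle
- seam3 (a point): on the seam floor, 30 mm right of the middle
- seam4 (a point): right (-y) end of the part of the seam to be traced, on the seam's floor, 60 mm from the middle
- cap: Fixed steel stand, 80 x 80 x 10 mm, with the grey pen cap upright, mouth up: 34 mm in diameter, side clip, rim 74 mm above the worktop, bore 23 mm wide, 61 deep. Four sprung nubs 15.5 mm below the rim narrow it to 16.8 mm: the bead needs 6 to 9 N to pass (peak with the collar 9 mm above the rim; then the force drops, the click, and the pen is drawn in until 4 mm). Origin under its centre
- cap_rim (a point): centre of the cap's rim, 74 mm above the stand's underside, z up
- cap_seal (a joint): how far the black rubber ring on the rim (33 mm outside, 24 mm inside, 3 mm proud of the rim when free) is pressed down (m), 0 to 0.003; about 0.8 N at 0, 8 N at 3 mm, then hard
- egg_timer: bystander: round kitchen timer, 60 mm wide, 46 mm high, behind the board; origin under its centre
- matchbox2: bystander: matchbox, 36 x 54 x 14 mm, behind the board; origin under its centre
- jam_jar: bystander: jam jar, 65 mm wide, 86 mm high, at the left; origin under its centre
- spice_jar: bystander: spice jar, 45 mm wide, 106 mm high, at the left; origin under its centre
- china_cup3: bystander: small china cup, 54 mm wide, 34 mm high, at the right; origin under its centre

How it is judged:
On the way, in this order (a step that is already met when the one before it is completed fails the run):
1. the nib is down in the seam and pressed in: left end (distance between pen_tip and seam0 below 0.006 m and z of pen_tip in the frame of seam0 below 0.0025 m and value of joint pen_nib above 0.0004 m).
2. the nib is down in the seam and pressed in: a quarter of the way (distance between pen_tip and seam1 below 0.006 m and z of pen_tip in the frame of seam1 below 0.0025 m and value of joint pen_nib above 0.0004 m).
3. the nib is down in the seam and pressed in: the middle (distance between pen_tip and seam2 below 0.006 m and z of pen_tip in the frame of seam2 below 0.0025 m and value of joint pen_nib above 0.0004 m).
4. the nib is down in the seam and pressed in: three quarters of the way (distance between pen_tip and seam3 below 0.006 m and z of pen_tip in the frame of seam3 below 0.0025 m and value of joint pen_nib above 0.0004 m).
5. the nib is down in the seam and pressed in: right end (distance between pen_tip and seam4 below 0.006 m and z of pen_tip in the frame of seam4 below 0.0025 m and value of joint pen_nib above 0.0004 m).
6. the pen is through the click and its collar presses the cap's rubber ring (horizontal distance between pen_collar and cap_rim below 0.003 m and angle between the z axis of pen and the z axis of cap, either way round below 0.08 rad and z of pen_collar in the frame of cap_rim below 0.0028 m and value of joint cap_seal above 0.0005 m), for 0.2 s.
At the end, for the whole second after the job is handed in: the pen stands straight in the cap (within 3 mm and 0.08 rad), the collar less than 2.8 mm above the rim with the rubber ring pressed down more than 0.5 mm; the fingers still grip the barrel (over 3 N) and the pen is pushed on the cap with 2 to 25 N, at rest (all of step 6 and contact force between the fingers and pen above 3 N and z of the grasp point in the frame of pen below 0.14 m and contact force between pen and cap between 2 and 25 N and linear speed of pen below 0.01 m/s); the arm keeps its last pose, push and grip.
It fails at once if the pen goes faster than 8 cm/s while it touches the board (contact force between pen and board above 0.3 N and linear speed of pen above 0.08 m/s).
It fails at once if the pen touches the board more than 8 mm to either side of the seam's middle (contact force between pen and board above 0.3 N and (x of pen_tip in the frame of board above 0.008 m or x of pen_tip in the frame of board below -0.008 m)).
It fails at once if the pen is pressed on the board with more than 15 N (contact force between pen and board above 15 N).
It fails at once if the pen is rammed into the cap with more than 40 N (contact force between pen and cap above 40 N).
It fails at once if a bystander (timer, matchbox, jam jar, spice jar, cup) is moved by more than 3 cm (distance of any of egg_timer, matchbox2, jam_jar, spice_jar, china_cup3 from where it was at the start of the episode above 0.03 m).
It also fails if it takes over 70 s, if anything falls off the work surface, if the arm or the gripper's body presses on something with over 40 N, if the wrist force passes 120 N, or if a joint passes its speed limit or range.

ROBOT

A 7-joint arm with a two-finger parallel gripper is mounted at the origin on a cart in front of the work surface, level with it; the furniture and walls round the work are solid. World frame = base frame: x ahead of the robot, y to its left, z up, the work surface at z = 0. Lengths are in m, angles in rad, forces in N, time in s.
With the tool pointing down it reaches from about 0.4 to 0.875 m from the base axis. Payload 19.3 kg.
Tool frame: the origin (TCP) lies at the very end of the fingers, on their centre line; the grasp point (between the pads) lies 19 mm behind it; z points along the fingers, y is the line along which they close (so a half turn about z gives the same grasp; the last joint's range is limited). The gripper opens to 85 mm and grips with 20 to 120 N. Pads are 22 mm wide; open, the fingers measure 114 mm over their backs; the gripper's body (76 mm by 85 mm) begins 54 mm behind the grasp point. The pads swing forward as they close: fully open they stand 13 mm farther back than shut.
Start: joints at [-1.202, 0.521, -0.036, 1.599, 0.021, 1.021, -0.113], TCP at [0.266, 0.566, 0.231] pointing down, gripper open.
Joint ranges: [-2.91, 2.91], [-0.3, 2.13], [-1.5, 1.42], [0.17, 2.43], [-1.26, 4.41], [0.16, 1.93], [-2.52, 2.52]. Speed limits (rad/s): [1.89, 1.89, 2.39, 2.39, 3.01, 3.01, 3.01].

INTERFACE

Orientations are given as [roll, pitch, yaw] about the fixed x, y, z axes, in that order (R = Rz(yaw) Ry(pitch) Rx(roll)).
In Python, from workcell import bot gives the robot as it stands. The module is installed in compiled form; this text tells all that it offers.
- The arm moves only by the tool apply_moves, never from a script. Its arguments are lists of equal length, an entry for each row: "claw": the finger opening in m, from 0 to 0.0854; "xyz": the shift along the tool's x, y, z in m, a list of three; "twist": the turn, a rotation vector about the tool's x, y, z in rad, a list of three. A call has 1 to 20 rows; each row shifts and turns the commanded pose from where the row before left it, along the tool's axes as they then stand; what a row does not reach is not made up. A row lasts 1/10 s, in which the tool goes at most 50 mm and 8.59 degrees, less where a joint would pass 70% of its speed; a pose out of reach is approached as far as the arm can. A call with a gripper value outside its range is refused whole. The fingers move at their own pace and stop on an object; "force" is the grip in N (left out, the last holds). Time passes only in rows, so rows that do not move let the fingers close. It gives the time, the measured TCP pose, the force, the opening and the grip force at its end, in the units of the state.
- bot.observe(): the state, without advancing time (a new reading comes with each control period).
- bot.grab_frame(name): name is "scene" or "top" or "wrist"; returns a dict with "img" (400x640x3 uint8, red, green, blue), "vfov" (degrees; the focal length in pixels is half the picture's height over the tangent of half this angle, whatever the lens; pixels are square), "cx", "cy" (the principal point, pixels), "view" (4x4, takes a point from world to camera coordinates). Camera axes: x right, y up, looking along -z (the intrinsics and any distortion apply to the point x, -y, -z); pixel columns grow to the right and rows downward; lengths in m; the calibration is good to about 2 mm. A picture is of the moment at which its call begins. There is no depth.
- bot.job_done(): hands the job in; it is judged then, once.
Trained networks look in the newest picture that a camera, given by its name, has taken for a name from the list of things; names that differ only in an ending like _2 or _b are one class to them, and where a whole thing is asked for, a point or a joint stands for the part that bears it (a point fixed in the world has none). Each returns a list of dicts, best first, with "score" (0 to 1); they miss things now and then, are a little off and sometimes report something else, mostly with a low value. They report only what shows in the picture. A call takes as long as a camera call.
- bot.find_in(camera, query): "position" ([x, y, z] in m, in world coordinates, good to about 4 mm: the middle of the surface that is visible of it).
The state is a dict: "clock": time; "qpos": joint angles; "qd": joint speeds; "joint_efforts": joint torques, N m; "position": TCP position; "tool_rot": TCP orientation; "force": force on the tool from outside, world axes, zero at the start; "moment": the same for the moment, N m; "grip_width": finger opening in m; "finger_force": force on a finger pad.
Only numpy, scipy, OpenCV 4.12 (cv2) and the standard library are available. Lean on these libraries where they do the work, as an engineer would, in place of code of your own. Each camera call takes 0.05 s, during which the arm holds its last target. There are 200 camera calls.

## Working session

There is one attempt and no reset: what is moved stays moved. The work goes in short steps, Python scripts to look and compute and a tool call to move; the robot and the scene stay as the last step left them, time stands still between calls to the robot, and variables do not carry over. Pictures are saved under pics/ and viewed, at most 10 in all, crops included, and the job is handed in when it is done.

Besides the shell and the picture viewer there is one more tool, called after "Request:" as name(argument=value, ...) on one line, values as JSON. apply_moves: Moves the arm, as the interface text tells. Its arguments: {"type":"object","properties":{"claw":{"type":"array"},"xyz":{"type":"array"},"twist":{"type":"array"},"force":{"type":"number"}},"required":["claw","xyz","twist"]}

```bash
mkdir -p pics; python3 - <<'E'
from workcell import bot
import cv2,numpy as np
s=bot.observe();print({k:np.round(v,3) for k,v in s.items()})
for c in("scene","top"):
    f=bot.grab_frame(c);cv2.imwrite(f"pics/{c}.png",f["img"][:,:,::-1])
    print(c,f["vfov"],f["cx"],f["cy"],np.round(f["view"],4).tolist(),[k for k in f])
    for n in("pen","rest","board","cap"):
        print(n,[(np.round(d["position"],3),round(d["score"],2)) for d in bot.find_in(c,n)[:2]])
E
```

```text
{'clock': np.float64(0.0), 'qpos': array([-1.202,  0.522, -0.036,  1.6  ,  0.021,  1.021, -0.113]), 'qd': array([-0.001,  0.001,  0.   , -0.   , -0.001,  0.   ,  0.   ]), 'joint_efforts': array([ 1.0000e-03, -9.2709e+01,  1.9810e+00, -3.6992e+01,  1.8000e-02,
        8.0000e-03, -0.0000e+00]), 'position': array([0.265, 0.565, 0.231]), 'tool_rot': array([-3.14 ,  0.   ,  2.703]), 'force': array([0.132, 0.005, 0.548]), 'moment': array([0.014, 0.008, 0.029]), 'finger_force': np.float64(0.0), 'grip_width': np.float64(0.085)}
scene 50.836654774272425 317.02927399064185 196.23945400503527 [[0.8552, -0.5182, 0.004, -0.4393], [0.4464, 0.7406, 0.5022, -0.2597], [-0.2632, -0.4277, 0.8647, -1.2053], [0.0, 0.0, 0.0, 1.0]] ['img', 'vfov', 'cx', 'cy', 'view']
pen [(array([0.494, 0.262, 0.109]), 0.44), (array([0.615, 0.418, 0.077]), 0.22)]
rest [(array([0.489, 0.253, 0.022]), 0.63), (array([0.492, 0.402, 0.065]), 0.61)]
board [(array([ 0.464, -0.032,  0.012]), 0.93)]
cap [(array([ 0.437, -0.312,  0.012]), 0.83)]
top 44.31004622981507 312.50586664471285 189.01360990185336 [[0.3884, -0.9215, 0.0072, -0.2077], [0.7438, 0.3181, 0.5878, -0.4139], [-0.5439, -0.2229, 0.809, -1.5293], [0.0, 0.0, 0.0, 1.0]] ['img', 'vfov', 'cx', 'cy', 'view']
pen [(array([0.486, 0.263, 0.109]), 0.44), (array([0.604, 0.428, 0.075]), 0.29)]
rest [(array([0.476, 0.258, 0.023]), 0.78)]
board [(array([ 0.45 , -0.026,  0.013]), 0.92), (array([0.473, 0.26 , 0.02 ]), 0.28)]
cap [(array([ 0.433, -0.308,  0.009]), 0.65), (array([0.607, 0.429, 0.072]), 0.2)]
```

View pics/scene.png

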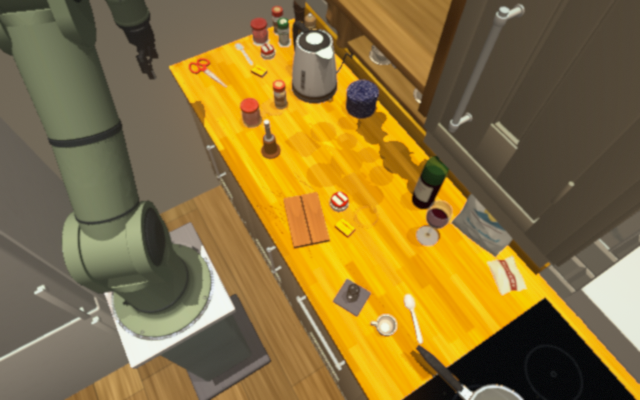

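View pics/top.png

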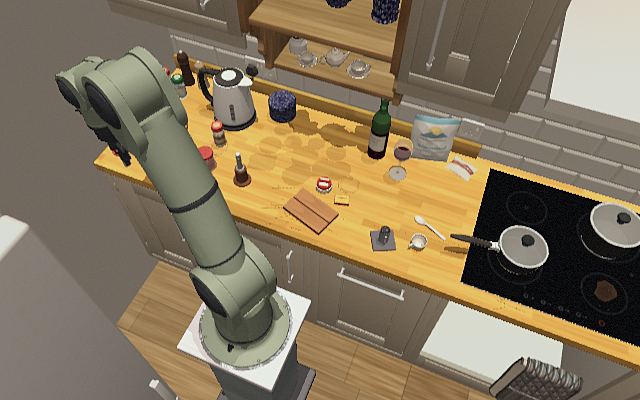

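The scene picture shows the pen and rest at about (268,140), the board at (305,220) and the cap stand at (352,294). The top picture has them at (241,170), (310,210) and (383,238). I'll move the wrist camera near the pen.

Request:
apply_moves(claw=[0.085, 0.085, 0.085, 0.085, 0.085, 0.085, 0.085, 0.085, 0.085, 0.085, 0.085, 0.085, 0.085, 0.085, 0.085, 0.085, 0.085], xyz=[[-0.027, -0.0154, -0.003], [-0.027, -0.0154, -0.003], [-0.027, -0.0154, -0.003], [-0.027, -0.0154, -0.003], [-0.027, -0.0154, -0.003], [-0.027, -0.0154, -0.003], [-0.027, -0.0154, -0.003], [-0.027, -0.0154, -0.003], [-0.027, -0.0154, -0.003], [-0.027, -0.0154, -0.003], [-0.027, -0.0154, -0.003], [-0.027, -0.0154, -0.003], [0, 0, 0], [0, 0, 0], [0, 0, 0], [0, 0, 0], [0, 0, 0]], twist=[[0, 0, 0], [0, 0, 0], [0, 0, 0], [0, 0, 0], [0, 0, 0], [0, 0, 0], [0, 0, 0], [0, 0, 0], [0, 0, 0], [0, 0, 0], [0, 0, 0], [0, 0, 0], [0, 0, -0.11], [0, 0, -0.11], [0, 0, -0.11], [0, 0, -0.108], [0, 0, 0]])

```text
clock: 2.2
position: [0.4804, 0.2607, 0.2673]
tool_rot: [3.141, 0.0, -3.141]
force: [0.3, -0.3, 0.9]
grip_width: 0.085
finger_force: 0.0
```

```bash
cat > h.py <<'E'
from workcell import bot
import cv2,numpy as np
from scipy.spatial.transform import Rotation as R
def st():
    s=bot.observe();return s,np.array(s["position"]),R.from_euler("xyz",s["tool_rot"]).as_matrix()
def grab(c,name=None):
    f=bot.grab_frame(c)
    if name: cv2.imwrite(f"pics/{name}.png",f["img"][:,:,::-1])
    return f
def ray(f,u,v,z):
    F=f["img"].shape[0]/2/np.tan(np.radians(f["vfov"])/2);V=np.array(f["view"])
    d=V[:3,:3].T@np.array([(u-f["cx"])/F,-(v-f["cy"])/F,-1]);o=-V[:3,:3].T@V[:3,3]
    return o+d*(z-o[2])/d[2]
def proj(f,p):
    F=f["img"].shape[0]/2/np.tan(np.radians(f["vfov"])/2);V=np.array(f["view"])
    c=V[:3,:3]@np.array(p)+V[:3,3];return np.array([f["cx"]+F*c[0]/-c[2],f["cy"]-F*c[1]/-c[2]])
E
python3 - <<'E'
from h import *
s,p,T=st();print(p,s["tool_rot"],s["qpos"])
f=grab("wrist","w1");V=np.array(f["view"]);o=-V[:3,:3].T@V[:3,3]
print("cam in tool",T.T@(o-p),"look",T.T@V[:3,:3].T@[0,0,-1],"right",T.T@V[:3,:3].T@[1,0,0],f["vfov"],f["cx"],f["cy"])
for n in("pen","rest"):print(n,[(np.round(d["position"],3),round(d["score"],2)) for d in bot.find_in("wrist",n)[:2]])
E
```

```text
[0.48040444 0.2606949  0.2673456 ] [ 3.14145818e+00  2.71402797e-05 -3.14063098e+00] [-0.57718564  0.3580563  -0.03734926  1.76532686  0.01526215  1.01839105
  0.95158204]
cam in tool [ 0.06639385 -0.00089191 -0.14277166] look [-0.26400643 -0.00107488  0.96452032] right [-7.89882812e-04  9.99999285e-01  8.98214973e-04] 59.81238246834488 319.7748858647673 199.76934762015676
pen []
rest [(array([0.475, 0.264, 0.005]), 0.77), (array([ 0.542, -0.098,  0.014]), 0.47)]
```

View pics/w1.png

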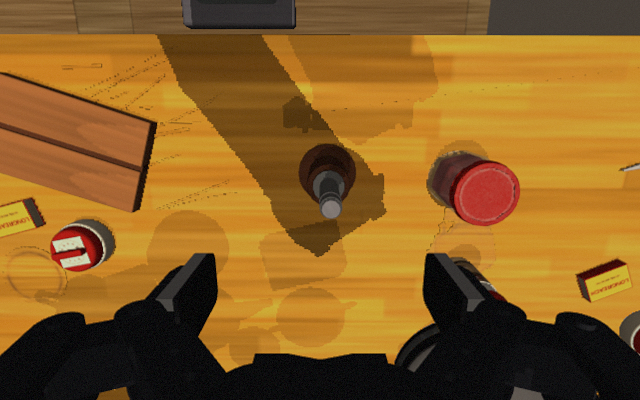

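The wrist picture shows the pen tail at (331,208), the collar around (330,184), the rest foot centred at (327,172), and the board with its seam at left.

```bash
python3 - <<'E'
from h import *
f=grab("wrist")
print(ray(f,331,208,.154),ray(f,330,184,.076),ray(f,327,172,0.004))
g=f["img"][130:240,280:380]
cv2.imwrite("pics/w1c.png",cv2.resize(g,None,fx=6,fy=5.4,interpolation=cv2.INTER_CUBIC)[:,:,::-1])
E
```

```text
[0.49068383 0.26813452 0.154     ] [0.48939975 0.26950294 0.076     ] [0.49107535 0.26792902 0.004     ]
```

View pics/w1c.png

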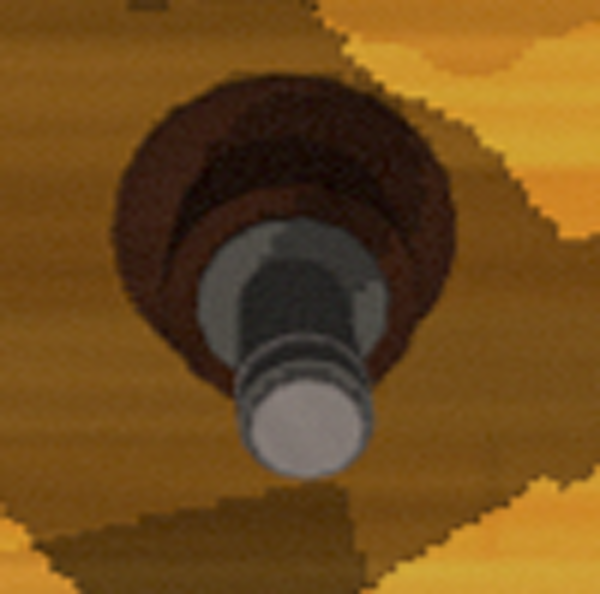

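Request:
apply_moves(claw=[0.085, 0.085, 0.085, 0.085, 0.085, 0.085, 0.085, 0.085, 0.085, 0.085, 0.02, 0.01, 0.01, 0.01, 0.01, 0.01, 0.01, 0.01], xyz=[[-0.0048, 0.0037, 0], [-0.0048, 0.0037, 0], [0, 0, 0.025], [0, 0, 0.025], [0, 0, 0.025], [0, 0, 0.025], [0, 0, 0.025], [0, 0, 0.025], [0, 0, 0.025], [0, 0, 0], [0, 0, 0], [0, 0, 0], [0, 0, 0], [0, 0, 0], [0, 0, 0], [0, 0, 0], [0, 0, 0], [0, 0, 0]], twist=[[0, 0, 0], [0, 0, 0], [0, 0, 0], [0, 0, 0], [0, 0, 0], [0, 0, 0], [0, 0, 0], [0, 0, 0], [0, 0, 0], [0, 0, 0], [0, 0, 0], [0, 0, 0], [0, 0, 0], [0, 0, 0], [0, 0, 0], [0, 0, 0], [0, 0, 0], [0, 0, 0]], force=60)

```text
clock: 4.2
position: [0.4903, 0.2684, 0.0929]
tool_rot: [3.141, 0.001, 3.141]
force: [-1.5, -0.4, 8.0]
grip_width: 0.0166
finger_force: 58.2
```

```bash
python3 - <<'E'
from h import *
s,p,T=st();print(p,s["grip_width"],s["finger_force"],s["force"],s["moment"])
E
```

```text
[0.49025348 0.26838347 0.09294813] 0.016613927322286143 58.203080892562866 [-1.50972158 -0.44223975  8.04994478] [-0.21271682  0.30015463 -0.05687431]
```

Request:
apply_moves(claw=[0.01, 0.01, 0.01, 0.01, 0.01, 0.01, 0.01, 0.01, 0.01, 0.01, 0.01, 0.01, 0.01, 0.01, 0.01, 0.01, 0.01, 0.01, 0.01, 0.01], xyz=[[0, 0, -0.01], [0, 0, -0.01], [0, 0, -0.02], [0, 0, -0.02], [0, 0, -0.02], [0, 0, -0.02], [0, 0, 0], [0, -0.025, 0], [0, -0.025, 0], [0, -0.025, 0], [0, -0.025, 0], [0, -0.025, 0], [0, -0.025, 0], [0, -0.025, 0], [0, -0.025, 0], [0, -0.025, 0], [0, -0.025, 0], [0, -0.025, 0], [0, -0.025, 0], [0, 0, 0]], twist=[[0, 0, 0], [0, 0, 0], [0, 0, 0], [0, 0, 0], [0, 0, 0], [0, 0, 0], [0, 0, 0], [0, 0, 0], [0, 0, 0], [0, 0, 0], [0, 0, 0], [0, 0, 0], [0, 0, 0], [0, 0, 0], [0, 0, 0], [0, 0, 0], [0, 0, 0], [0, 0, 0], [0, 0, 0], [0, 0, 0]])

```text
clock: 6.2
position: [0.4893, -0.035, 0.1925]
tool_rot: [-3.141, -0.0, 3.137]
force: [0.2, 0.3, -0.8]
grip_width: 0.0169
finger_force: 58.5
```

```bash
python3 - <<'E'
from h import *
s,p,T=st();print(p,s["tool_rot"],s["grip_width"],s["finger_force"],s["force"],s["moment"])
f=grab("wrist","w2")
E
```

```text
[ 0.48930786 -0.03496555  0.19246102] [-3.14052879e+00 -8.48607912e-05  3.13671756e+00] 0.016850616082698056 58.5483455657959 [ 0.15744332  0.32978946 -0.77161541] [ 0.06949876 -0.03398113  0.0366448 ]
```

View pics/w2.png

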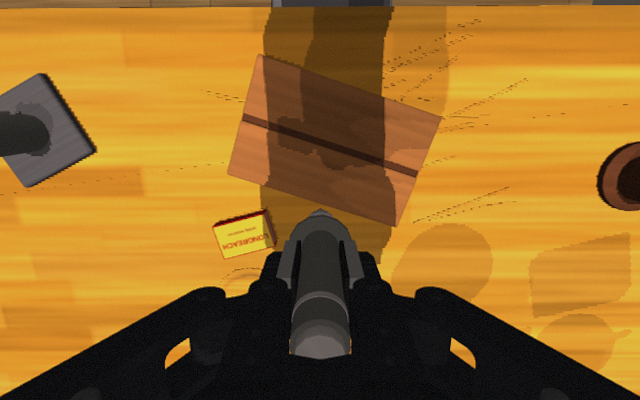

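The wrist picture shows the seam running from about (244,118) to (417,174), with the nib peeking out at about (320,211) and the cap stand at left around (20,130). I'll fit the seam and check the nib projection.

```bash
python3 - <<'E'
from h import *
s,p,T=st();f=grab("wrist")
for d in(.072,.077,.08):print(d,proj(f,p+T@[0,0,d]))
g=f["img"].astype(float).sum(2)
pts=[]
for u in range(250,412,2):
    v0=118+(u-244)*(56/173); vs=np.arange(int(v0)-9,int(v0)+10); c=g[vs,u]
    b=np.interp(vs,[vs[0],vs[-1]],[c[:4].mean(),c[-4:].mean()])
    w=np.clip(b-c-0.25*b,0,None)
    if w.sum()>50: pts.append((u,(w*vs).sum()/w.sum(),(w>0).sum()))
P=np.array(pts);print(len(P),P[::10])
W=np.array([ray(f,u,v,.018) for u,v,_ in P]);
l=cv2.fitLine(W[:,:2].astype(np.float32),cv2.DIST_HUBER,0,.001,.001).ravel();print(l,np.degrees(np.arctan2(l[1],l[0])))
r=(W[:,:2]-l[2:])@[-l[1],l[0]];print("res",r.std())
C=[ray(f,*q,.018)[:2] for q in((261,54),(441,117),(398,226),(228,175),(244,118),(417,174))]
print(np.round(C,4),np.mean(C[:4],0),np.linalg.norm(C[4]-C[5]),np.linalg.norm(C[0]-C[1]),np.linalg.norm(C[0]-C[3]))
cv2.imwrite("pics/w2c.png",cv2.resize(f["img"][40:240,220:450],None,fx=3.4,fy=3,interpolation=cv2.INTER_CUBIC)[:,:,::-1])
E
```

```text
0.072 [321.56573504 211.07879462]
0.077 [321.53500402 208.84081441]
0.08 [321.51717766 207.54261384]
81 [[250.         119.84490824   8.        ]
 [270.         126.66067105   8.        ]
 [290.         132.91841302   8.        ]
 [310.         139.14420647   7.        ]
 [330.         145.68575851   7.        ]
 [350.         152.21634188   7.        ]
 [370.         159.42845561   8.        ]
 [390.         165.84274544   8.        ]
 [410.         172.53767123   8.        ]]
[ 0.31478992  0.94916135  0.45996776 -0.02320673] 71.65187
res 0.00022892120204027073
[[ 0.3815 -0.0839]
 [ 0.4342  0.0734]
 [ 0.5365  0.0408]
 [ 0.4857 -0.1196]
 [ 0.4343 -0.1016]
 [ 0.4855  0.0556]] [ 0.45946742 -0.02232432] 0.1653513073123629 0.1658376241313193 0.11022728229057521
```

View pics/w2c.png

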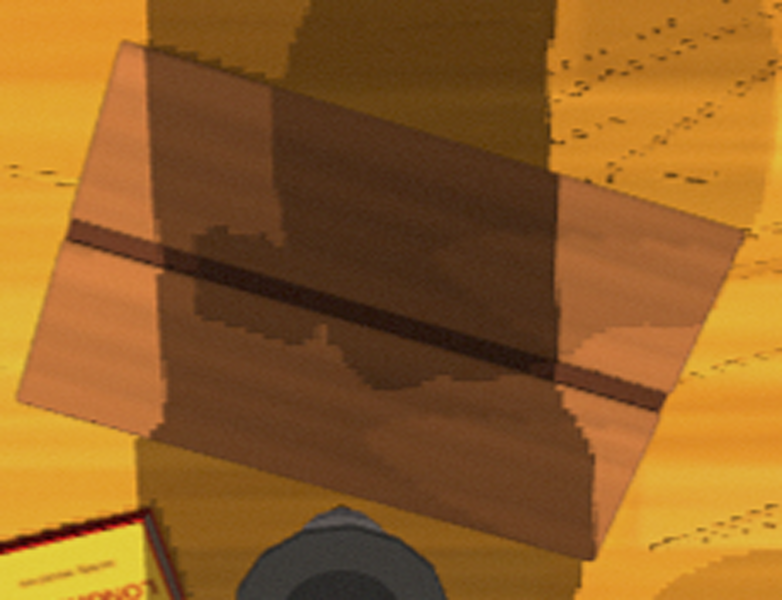

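The crop confirms the seam ends at (240,117) and (415,174), so the board centre is about (0.4593,-0.0255) with the seam direction (0.315,0.949). Next I'll move just above seam0.

Request:
apply_moves(claw=[0.01, 0.01, 0.01, 0.01, 0.01, 0.01, 0.01, 0.01, 0.01, 0.01, 0.01], xyz=[[0.0037, 0.0222, 0], [0.0037, 0.0222, 0], [0.0037, 0.0222, 0], [0, 0, 0.015], [0, 0, 0.015], [0, 0, 0.015], [0, 0, 0.015], [0, 0, 0.015], [0, 0, 0.0155], [0, 0, 0], [0, 0, 0]], twist=[[0, 0, 0], [0, 0, 0], [0, 0, 0], [0, 0, 0], [0, 0, 0], [0, 0, 0], [0, 0, 0], [0, 0, 0], [0, 0, 0], [0, 0, 0], [0, 0, 0]])

```text
clock: 7.4
position: [0.4785, 0.0355, 0.102]
tool_rot: [3.142, -0.0, -3.142]
force: [1.1, 0.3, 0.0]
grip_width: 0.0169
finger_force: 58.6
```

```bash
python3 - <<'E'
from h import *
s,p,T=st();print(p,s["tool_rot"],s["force"])
f=grab("wrist")
a=proj(f,p+T@[0,0,.077]);print("tip",a,"tip edge",proj(f,p+T@[.0025,0,.077]),"seam0",proj(f,[.4782,.0315,.018]),proj(f,[.4404,-.0825,.018]))
u,v=int(a[0]),int(a[1]);print(u,v)
cv2.imwrite("pics/w3.png",cv2.resize(f["img"][v-70:v+50,u-80:u+80],None,fx=5,fy=5,interpolation=cv2.INTER_CUBIC)[:,:,::-1])
E
```

```text
[0.47853456 0.03545024 0.10204493] [ 3.14150524e+00 -4.61477043e-04 -3.14155061e+00] [1.08372218 0.25842394 0.01563981]
tip [321.50570205 208.79933352] tip edge [321.50753558 205.1613562 ] seam0 [315.63949445 205.38699887] [140.29294709 149.71558788]
321 208
```

View pics/w3.png

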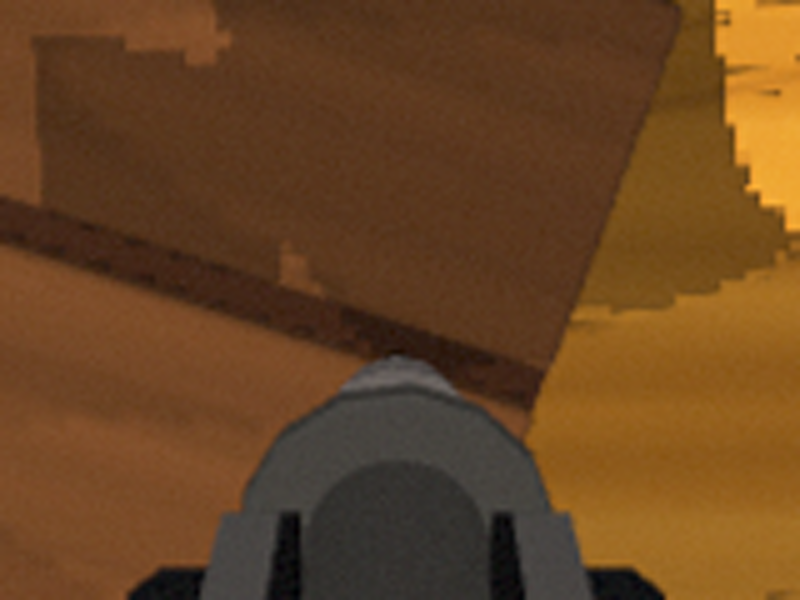

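The crop shows a metal silhouette with its top at (321,209), probably the bead, so the nib is hidden. The seam centre is at about (321,206) and the seam end at (348.6,215.6).

```bash
python3 - <<'E'
from h import *
s,p,T=st();f=grab("wrist")
def top(d,r): 
    a=np.linspace(-1.5,1.5,61);q=np.array([proj(f,p+T@[r*np.cos(t),r*np.sin(t),d]) for t in a]);return q[q[:,1].argmin()]
for n,h,r in(("tip",0,.0025),("nib10",.01,.0025),("nose22",.022,.008),("bead",.0335,.0102),("collar bot",.056,.016),("collar top",.06,.016)): print(n,top(.077-h,r))
print(p, ray(f,321,206.2,.018),ray(f,348.6,215.6,.018))
g=f["img"].astype(float).sum(2);v0=138
W=[]
for u in range(242,312,2):
    c0=v0+(225+(u-241)*5*(340-225)/400)/5; vs=np.arange(int(c0)-10,int(c0)+11); c=g[vs,u]
    # edges by gradient: lower edge (dark->bright), upper edge (bright->dark)
    d=np.gradient(c); m=np.arange(21)
    lo=vs[8+np.argmax(d[8:])]; up=vs[np.argmin(d[:13])]
    W.append((u,up,lo))
W=np.array(W);print(W[::6])
for k in(1,2):
    Q=np.array([ray(f,u,v,.018) for u,v in W[:,[0,k]]]);l=cv2.fitLine(Q[:,:2].astype(np.float32),cv2.DIST_HUBER,0,.001,.001).ravel()
    n=np.array([.9492,-.3148]);print(l,"offset vs prior seam (along board x)",np.median((Q[:,:2]-[.4593,-.0255])@n))
E
```

```text
tip [321.56875943 205.19047344]
nib10 [321.63271647 209.61763729]
nose22 [321.72306677 206.63624722]
bead [321.81721703 208.68317832]
collar bot [322.04108551 210.59577042]
collar top [322.08546944 213.03910392]
[0.47883567 0.03536252 0.10239608] [0.47923696 0.03502642 0.018     ] [0.48597154 0.05395486 0.018     ]
[[242 176 186]
 [254 179 190]
 [266 184 194]
 [278 187 197]
 [290 191 201]
 [302 196 205]]
[3.1779888e-01 9.4815814e-01 4.6423718e-01 4.3778904e-04] offset vs prior seam (along board x) -0.0035004717513985313
[0.31629452 0.948661   0.47261408 0.00481918] offset vs prior seam (along board x) 0.0030919272746523807
```

```bash
python3 - <<'E'
from h import *
s,p,T=st();f=grab("wrist");k=3;u0,v0=230,190
im=cv2.resize(f["img"][v0:v0+200,u0:u0+190],None,fx=k,fy=k,interpolation=cv2.INTER_CUBIC)[:,:,::-1].copy()
out=cv2.addWeighted(im,1.6,im,0,20)
res=[]
for off,col in((0,(0,255,0)),(-.0023,(0,0,255))):
    o=out.copy()
    for h,r in((0,.0025),(.0335,.0102),(.056,.016),(.06,.016),(.138,.0075),(.133,.009)):
        q=np.array([proj(f,p+T@[off+r*np.cos(t),r*np.sin(t),.077-h]) for t in np.linspace(0,6.3,60)])
        cv2.polylines(o,[np.round((q-[u0,v0]+.5)*k-.5).astype(int)],False,col,1)
    res.append(o[:,130:430])
cv2.imwrite("pics/w4.png",np.hstack(res))
E
```

```text
(no output)
```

View pics/w4.png

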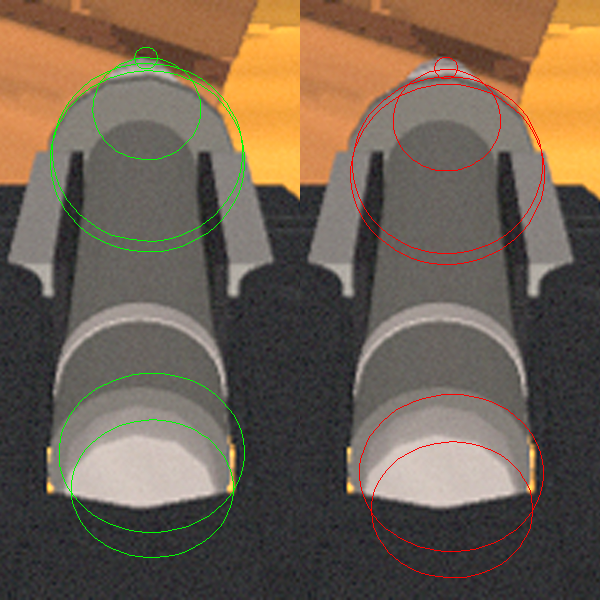

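```bash
python3 - <<'E'
import cv2
im=cv2.imread("pics/w2.png")
for v in range(200,222):
    print(v,' '.join(f"{im[v,u,2]:3d}/{im[v,u,0]:3d}" for u in range(306,338,2)))
E
```

```text
200 132/ 23 122/ 15 103/ 23  98/ 31 102/ 34 100/ 30 103/ 36 100/ 28 101/ 33 104/ 36 103/ 33 101/ 33 103/ 35 103/ 35 100/ 31 100/ 32
201 131/ 22 131/ 25 127/ 27 119/ 26  98/ 26  97/ 29 101/ 29 103/ 30 103/ 31 100/ 34 102/ 29 100/ 30 103/ 37 102/ 32 102/ 29  97/ 32
202 131/ 23 133/ 27 135/ 29 131/ 28 124/ 23 110/ 26  97/ 33 101/ 35 101/ 31  99/ 31  99/ 30 101/ 32 100/ 31 100/ 33 101/ 33 101/ 31
203 131/ 25 129/ 19 129/ 20 131/ 21 133/ 27 127/ 22 122/ 29 103/ 26  98/ 32 102/ 34  99/ 31 101/ 33 100/ 30  99/ 28 101/ 30 101/ 33
204 129/ 23 127/ 16 128/ 18 128/ 17 130/ 23 132/ 24 128/ 20 124/ 23 112/ 23 101/ 30  99/ 32 102/ 32 103/ 34 102/ 37  98/ 30 100/ 33
205 132/ 25 134/ 27 132/ 26 135/ 23 134/ 29 132/ 23 133/ 21 135/ 24 130/ 22 132/ 30 103/ 21 102/ 36  99/ 29 101/ 31 100/ 34 100/ 31
206 138/ 31 137/ 29 138/ 26 135/ 22 138/ 29 140/ 33 138/ 29 137/ 25 136/ 26 138/ 30 131/ 24 116/ 18 103/ 35  98/ 34 102/ 34 100/ 30
207 141/ 27 142/ 27 140/ 25 144/ 32 141/ 27 140/ 27 144/ 29 144/ 26 140/ 22 142/ 27 141/ 30 138/ 27 133/ 27 115/ 27  99/ 34  98/ 30
208 141/ 25 141/ 27 138/ 23 143/ 27 143/ 28 
[... 1103 characters left out ...]
  55/ 49  79/ 71 114/ 58 142/ 21 141/ 27
217 118/ 27  61/ 40  44/ 42  44/ 40  49/ 43  55/ 50  62/ 57  63/ 57  62/ 55  57/ 53  54/ 49  44/ 39  52/ 49  70/ 52 139/ 32 144/ 21
218  77/ 41  48/ 47  56/ 50  58/ 52  63/ 56  65/ 59  62/ 57  65/ 58  65/ 59  61/ 56  63/ 56  59/ 53  47/ 41  46/ 46  76/ 34 120/ 34
219  45/ 36  64/ 58  62/ 56  66/ 60  64/ 57  63/ 58  62/ 56  64/ 55  59/ 54  64/ 60  60/ 57  61/ 57  60/ 53  55/ 47  40/ 39  65/ 39
220  57/ 54  65/ 57  64/ 56  64/ 59  63/ 57  58/ 54  59/ 53  64/ 59  57/ 51  62/ 58  60/ 52  63/ 57  64/ 57  60/ 53  56/ 52  44/ 45
221  66/ 58  61/ 54  64/ 57  61/ 54  60/ 53  60/ 53  61/ 55  61/ 55  57/ 51  62/ 55  59/ 52  59/ 53  62/ 54  61/ 56  63/ 54  65/ 59
```

In w2 the nib tip is at v≈208.3 and u≈320.5, with the nose, bead and collar also about 3 px below prediction. So relative to the camera, the pen sits about +2.0 mm in x and -0.5 mm in y from the TCP. I'll correct for that and lower.

Request:
apply_moves(claw=[0.01, 0.01, 0.01, 0.01, 0.01, 0.01, 0.01, 0.01, 0.01, 0.01], xyz=[[0.0024, -0.0031, 0], [0, 0, 0], [0, 0, 0.002], [0, 0, 0.002], [0, 0, 0.002], [0, 0, 0.002], [0, 0, 0.001], [0, 0, 0], [0, 0, 0], [0, 0, 0]], twist=[[0, 0, 0], [0, 0, 0], [0, 0, 0], [0, 0, 0], [0, 0, 0], [0, 0, 0], [0, 0, 0], [0, 0, 0], [0, 0, 0], [0, 0, 0]])

```text
clock: 8.55
position: [0.4762, 0.0317, 0.0928]
tool_rot: [-3.142, 0.0, 3.141]
force: [-0.3, 1.0, -1.4]
grip_width: 0.0167
finger_force: 58.6
```

Request:
apply_moves(claw=[0.01, 0.01, 0.01], xyz=[[0, 0, 0.001], [0, 0, 0.001], [0, 0, 0]], twist=[[0, 0, 0], [0, 0, 0], [0, 0, 0]])

```text
clock: 8.85
position: [0.4762, 0.0317, 0.0907]
tool_rot: [-3.142, -0.0, 3.141]
force: [0.3, 0.4, -0.2]
grip_width: 0.0163
finger_force: 58.6
```

Request:
apply_moves(claw=[0.01, 0.01, 0.01], xyz=[[0, 0, 0.001], [0, 0, 0], [0, 0, 0]], twist=[[0, 0, 0], [0, 0, 0], [0, 0, 0]])

```text
clock: 9.15
position: [0.4763, 0.0317, 0.0898]
tool_rot: [-3.142, 0.0, 3.141]
force: [0.4, 0.1, 1.2]
grip_width: 0.0163
finger_force: 58.6
```

```bash
cat > fz.py <<'E'
from h import *
F=[];P=[]
for i in range(8):
    bot.grab_frame("wrist");s=bot.observe();F.append(s["force"]);P.append(s["position"])
print(np.round(np.mean(F,0),2),np.round(np.std(F,0),2),np.round(np.mean(P,0),5))
E
python3 fz.py
```

```text
[-0.05  0.07 -0.25] [0.66 0.46 0.44] [0.47626 0.03172 0.08982]
```

Request:
apply_moves(claw=[0.01, 0.01, 0.01], xyz=[[0, 0, 0.001], [0, 0, 0], [0, 0, 0]], twist=[[0, 0, 0], [0, 0, 0], [0, 0, 0]])

```text
clock: 9.85
position: [0.4762, 0.0317, 0.0888]
tool_rot: [-3.142, -0.0, 3.141]
force: [0.5, -0.9, 1.0]
grip_width: 0.0165
finger_force: 58.6
```

```bash
python3 fz.py
```

```text
[0.38 0.05 0.79] [0.61 0.54 0.4 ] [0.47624 0.03173 0.0888 ]
```

Request:
apply_moves(claw=[0.01, 0.01, 0.01], xyz=[[0, 0, 0.001], [0, 0, 0], [0, 0, 0]], twist=[[0, 0, 0], [0, 0, 0], [0, 0, 0]])

```text
clock: 10.55
position: [0.4762, 0.0317, 0.0878]
tool_rot: [-3.142, -0.0, 3.141]
force: [0.1, 0.4, -0.0]
grip_width: 0.0169
finger_force: 58.6
```

```bash
python3 fz.py; python3 - <<'E'
from h import *
f=grab("wrist");a=(321,206);u,v=a
cv2.imwrite("pics/w5.png",cv2.resize(f["img"][v-50:v+40,u-60:u+60],None,fx=6,fy=6,interpolation=cv2.INTER_CUBIC)[:,:,::-1])
E
```

```text
[0.12 0.05 0.67] [0.67 0.71 0.26] [0.47625 0.03172 0.08781]
```

View pics/w5.png

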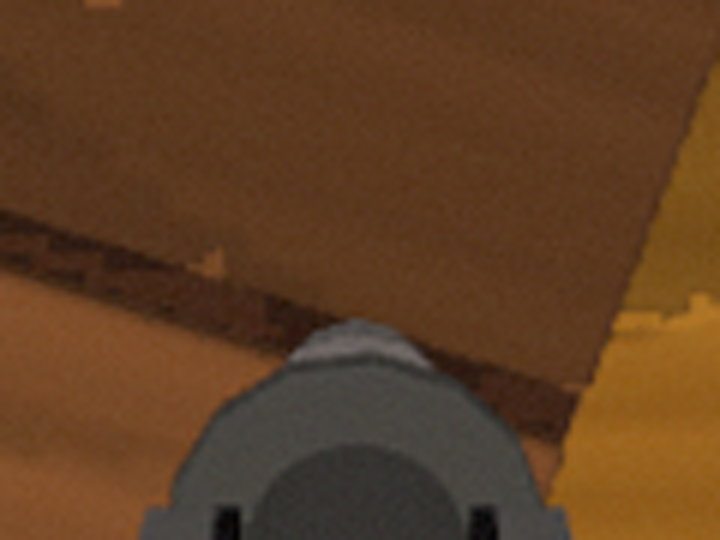

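The crop shows the nose over the seam, and the force is about 1.2 N, which fits the nib being on the seam floor. I'll trace now.

Request:
apply_moves(claw=[0.01, 0.01, 0.01, 0.01, 0.01, 0.01, 0.01, 0.01, 0.01, 0.01, 0.01], xyz=[[0.0005, -0.0014, 0], [0.00095, -0.00285, 0], [0.00095, -0.00285, 0], [0.00095, -0.00285, 0], [0.00095, -0.00285, 0], [0.00095, -0.00285, 0], [0.00095, -0.00285, 0], [0.00095, -0.00285, 0], [0.00095, -0.00285, 0], [0.00095, -0.00285, 0], [0.0005, -0.0014, 0]], twist=[[0, 0, 0], [0, 0, 0], [0, 0, 0], [0, 0, 0], [0, 0, 0], [0, 0, 0], [0, 0, 0], [0, 0, 0], [0, 0, 0], [0, 0, 0], [0, 0, 0]])

```text
clock: 12.1
position: [0.4666, 0.0029, 0.0878]
tool_rot: [-3.141, -0.0, 3.14]
force: [0.4, 1.6, 1.3]
grip_width: 0.0164
finger_force: 58.7
```

```bash
python3 fz.py
```

```text
[-0.06 -1.06  0.89] [0.31 0.34 0.43] [0.4666  0.00311 0.08778]
```

Request:
apply_moves(claw=[0.01, 0.01, 0.01, 0.01, 0.01, 0.01, 0.01, 0.01, 0.01, 0.01, 0.01], xyz=[[0.0005, -0.0014, 0], [0.00095, -0.00285, 0], [0.00095, -0.00285, 0], [0.00095, -0.00285, 0], [0.00095, -0.00285, 0], [0.00095, -0.00285, 0], [0.00095, -0.00285, 0], [0.00095, -0.00285, 0], [0.00095, -0.00285, 0], [0.00095, -0.00285, 0], [0.0005, -0.0014, 0]], twist=[[0, 0, 0], [0, 0, 0], [0, 0, 0], [0, 0, 0], [0, 0, 0], [0, 0, 0], [0, 0, 0], [0, 0, 0], [0, 0, 0], [0, 0, 0], [0, 0, 0]])

```text
clock: 13.6
position: [0.457, -0.0255, 0.0878]
tool_rot: [-3.141, -0.0, 3.141]
force: [0.5, 1.1, 0.5]
grip_width: 0.0164
finger_force: 58.7
```

```bash
python3 fz.py
```

```text
[ 0.32 -1.39  0.54] [0.67 0.46 0.26] [ 0.45704 -0.02533  0.08779]
```

Request:
apply_moves(claw=[0.01, 0.01, 0.01, 0.01, 0.01, 0.01, 0.01, 0.01, 0.01, 0.01, 0.01], xyz=[[0.0005, -0.0014, 0], [0.00095, -0.00285, 0], [0.00095, -0.00285, 0], [0.00095, -0.00285, 0], [0.00095, -0.00285, 0], [0.00095, -0.00285, 0], [0.00095, -0.00285, 0], [0.00095, -0.00285, 0], [0.00095, -0.00285, 0], [0.00095, -0.00285, 0], [0.0005, -0.0014, 0]], twist=[[0, 0, 0], [0, 0, 0], [0, 0, 0], [0, 0, 0], [0, 0, 0], [0, 0, 0], [0, 0, 0], [0, 0, 0], [0, 0, 0], [0, 0, 0], [0, 0, 0]])

```text
clock: 15.1
position: [0.4474, -0.0539, 0.0878]
tool_rot: [-3.142, -0.0, 3.141]
force: [1.6, 0.1, 1.2]
grip_width: 0.0164
finger_force: 58.7
```

```bash
python3 fz.py
```

```text
[ 0.35 -1.43  0.91] [0.64 0.48 0.34] [ 0.44746 -0.0538   0.0878 ]
```

Request:
apply_moves(claw=[0.01, 0.01, 0.01, 0.01, 0.01, 0.01, 0.01, 0.01, 0.01, 0.01, 0.01], xyz=[[0.0005, -0.0014, 0], [0.00095, -0.00285, 0], [0.00095, -0.00285, 0], [0.00095, -0.00285, 0], [0.00095, -0.00285, 0], [0.00095, -0.00285, 0], [0.00095, -0.00285, 0], [0.00095, -0.00285, 0], [0.00095, -0.00285, 0], [0.00095, -0.00285, 0], [0.0005, -0.0014, 0]], twist=[[0, 0, 0], [0, 0, 0], [0, 0, 0], [0, 0, 0], [0, 0, 0], [0, 0, 0], [0, 0, 0], [0, 0, 0], [0, 0, 0], [0, 0, 0], [0, 0, 0]])

```text
clock: 16.6
position: [0.4378, -0.0824, 0.0878]
tool_rot: [-3.141, -0.0, 3.14]
force: [1.5, 1.7, 0.2]
grip_width: 0.0166
finger_force: 58.7
```

```bash
python3 fz.py; python3 - <<'E'
from h import *
f=grab("wrist","w6")
s,p,T=st();print(p,T@[0,0,1],s["qpos"])
for t in(0.0025,): print(proj(f,p+T@[t-.002,0,.075]))
for c in("wrist","scene","top"):
    f=grab(c);print(c,[(np.round(d["position"],3),round(d["score"],2)) for d in bot.find_in(c,"cap")[:2]])
E
```

```text
[ 0.71 -1.26  1.09] [0.38 0.74 0.32] [ 0.43789 -0.08224  0.0878 ]
[ 0.43793113 -0.08204676  0.08778452] [-6.87183789e-05 -9.59659576e-05 -9.99999993e-01] [ 0.06646856  0.4852867  -0.01848084  2.17501458  0.01882913  0.48149842
  1.6034858 ]
[321.56311656 208.9845279 ]
wrist [(array([ 0.445, -0.282,  0.01 ]), 0.66)]
scene [(array([ 0.438, -0.313,  0.012]), 0.73), (array([ 0.434, -0.057,  0.018]), 0.61)]
top [(array([ 0.436, -0.306,  0.01 ]), 0.97)]
```

View pics/w6.png

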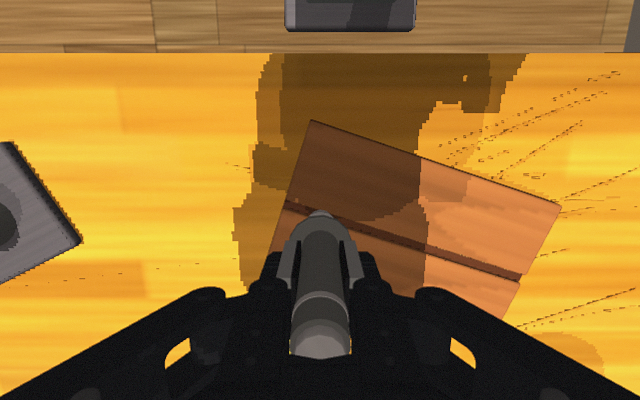

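The picture shows the nib at the seam's right end: nose at (320,211), board end of the seam at (286,203). The trace is done, so I'll lift and carry the pen to a viewing pose beside the cap.

Request:
apply_moves(claw=[0.01, 0.01, 0.01, 0.01, 0.01, 0.01, 0.01, 0.01, 0.01, 0.01, 0.01, 0.01, 0.01, 0.01, 0.01, 0.01, 0.01, 0.01, 0.01, 0.01], xyz=[[0, 0, -0.003], [0, 0, -0.005], [0, 0, -0.005], [0, 0, -0.018], [0, 0, -0.018], [0, 0, -0.018], [0, 0, -0.018], [0, 0, -0.02], [0, 0, 0], [-0.005, -0.025, 0], [-0.005, -0.025, 0], [-0.005, -0.025, 0], [-0.005, -0.025, 0], [-0.005, -0.025, 0], [-0.005, -0.025, 0], [-0.005, -0.025, 0], [-0.005, -0.025, 0], [-0.002, -0.025, 0], [0, 0, 0], [0, 0, 0]], twist=[[0, 0, 0], [0, 0, 0], [0, 0, 0], [0, 0, 0], [0, 0, 0], [0, 0, 0], [0, 0, 0], [0, 0, 0], [0, 0, 0], [0, 0, 0], [0, 0, 0], [0, 0, 0], [0, 0, 0], [0, 0, 0], [0, 0, 0], [0, 0, 0], [0, 0, 0], [0, 0, 0], [0, 0, 0], [0, 0, 0]])

```text
clock: 19.35
position: [0.4793, -0.3069, 0.1923]
tool_rot: [3.141, -0.001, 3.14]
force: [1.3, 0.8, -0.8]
grip_width: 0.0166
finger_force: 58.7
```

```bash
python3 - <<'E'
from h import *
s,p,T=st();f=grab("wrist","w7");print(p,s["tool_rot"])
for n in("cap","cap_seal"):print(n,[(np.round(d["position"],4),round(d["score"],2)) for d in bot.find_in("wrist",n)[:2]])
c=proj(f,[.437,-.308,.077]);print("rim guess",c,"base guess",proj(f,[.437,-.308,.01]))
g=f["img"].astype(int)
# text map: saturation-based classes around guess
hsv=cv2.cvtColor(f["img"],cv2.COLOR_RGB2HSV)
for v in range(30,214,4):
    print(v,''.join('%3d'%(hsv[v,u,2]//4) if hsv[v,u,1]<110 else '  .' for u in range(236,400,4)))
E
```

```text
[ 0.47927108 -0.30694249  0.19226284] [ 3.14092681e+00 -9.60682325e-04  3.13999048e+00]
cap [(array([ 0.4408, -0.305 ,  0.0093]), 0.61)]
cap_seal [(array([ 0.4475, -0.3041,  0.0714]), 0.85)]
rim guess [319.75691514 138.73916888] base guess [319.78051059 131.90879488]
30   .  .  .  .  .  .  .  .  .  .  .  .  .  .  .  .  .  .  .  .  .  .  .  .  .  .  .  .  .  .  .  .  .  .  .  .  .  .  .  .  .
34   .  .  .  .  .  .  .  .  .  .  .  .  .  .  .  .  .  .  .  .  .  .  .  .  .  .  .  .  .  .  .  .  .  .  .  .  .  .  .  .  .
38   .  .  .  .  .  .  .  .  .  .  .  .  .  .  .  .  .  .  .  .  .  .  .  .  .  .  .  .  .  .  .  .  .  .  .  .  .  .  .  .  .
42   .  .  .  .  .  .  .  .  .  .  .  .  .  .  .  .  .  .  .  .  .  .  .  .  .  .  .  .  .  .  .  .  .  .  .  .  .  .  .  .  .
46   .  .  .  .  .  .  .  .  .  .  .  .  .  .  .  .  .  .  .  .  .  .  .  .  .  .  .  .  .  .  .  .  .  .  .  .  .  .  .  .  .
50   .  .  .  .  .  .  .  .  .  .  .  .  .  .  .  .  .  .  .  .  .  .  .  .  .  .  .  .  .  .  .  .  .  .  .  .  .  .  .  .  .
54   .  .  .  .  .  .  .  .  .  .  .  .  .  .  .  .  .  .  .  .  .  . 
[... 4337 characters left out ...]
 13  .  .  .  .  .  .  .  .  .  .  .  .  .  .  .  .  .  .  .
194   .  .  .  .  .  .  .  .  .  .  .  .  .  .  .  .  .  . 14 16  .  .  .  .  .  .  .  .  .  .  .  .  .  .  .  .  .  .  .  .  .
198   .  .  .  .  .  .  .  .  .  .  .  .  .  .  .  .  .  .  .  .  .  .  .  .  .  .  .  .  .  .  .  .  .  .  .  .  .  .  .  .  .
202   .  .  .  .  .  .  .  .  .  .  .  .  .  .  .  .  .  .  .  .  .  .  .  .  .  .  .  .  .  .  .  .  .  .  .  .  .  .  .  .  .
206   .  .  .  .  .  .  .  .  .  .  .  .  .  .  .  .  .  .  .  .  .  .  .  .  .  .  .  .  .  .  .  .  .  .  .  .  .  .  .  .  .
210   .  .  .  .  .  .  .  .  .  .  .  .  .  .  .  .  .  .  .  .  . 17 23  .  .  .  .  .  .  .  .  .  .  .  .  .  .  .  .  .  .
```

```bash
cat > cap.py <<'E'
from h import *
def cap(f,uv=(326,151)):
    hsv=cv2.cvtColor(f["img"],cv2.COLOR_RGB2HSV);m=(hsv[:,:,2]<28).astype(np.uint8)
    m[:,:uv[0]-26]=0;m[:,uv[0]+27:]=0;m[:uv[1]-26]=0;m[uv[1]+27:]=0
    n,l,s,c=cv2.connectedComponentsWithStats(m,connectivity=8);k=1+s[1:,4].argmax();v,u=np.nonzero(l==k)
    P=np.array([ray(f,a,b,.077)[:2] for a,b in zip(u,v)])
    h=cv2.convexHull(P.astype(np.float32)*1000);(x,y),r=cv2.minEnclosingCircle(h)
    e=cv2.fitEllipse(h)
    A=np.c_[2*P,np.ones(len(P))];q=np.linalg.lstsq(A,(P**2).sum(1),rcond=None)[0]
    return len(u),(u.min(),u.max(),v.min(),v.max()),(x,y,r),e,q[:2]*1000,np.sqrt(q[2]+q[:2]@q[:2])*1000
if __name__=="__main__":
    s,p,T=st();f=grab("wrist");print(p,s["tool_rot"])
    for r in cap(f):print(r)
    print(proj(f,p+T@[.0025-.002,-.0005,.077]))
E
python3 cap.py
```

```text
[ 0.47978775 -0.30608723  0.19271285] [ 3.14108806e+00 -2.49214779e-04 -3.14135312e+00]
612
(np.int64(304), np.int64(346), np.int64(129), np.int64(172))
(446.3145446777344, -303.3818054199219, 16.108572006225586)
((446.25604248046875, -303.4370422363281), (31.685209274291992, 31.870702743530273), 2.231593608856201)
[ 446.27535373 -303.43568605]
14.205333168760129
[320.81427882 208.1376457 ]
```

Request:
apply_moves(claw=[0.01, 0.01, 0.01, 0.01, 0.01, 0.01, 0.01, 0.01, 0.01], xyz=[[0.009, 0.001, 0], [0.009, 0.001, 0], [0.009, 0.001, 0], [0.0084, 0.0005, 0], [0, 0, 0.01], [0, 0, 0.01], [0, 0, 0.01], [0, 0, 0], [0, 0, 0]], twist=[[0, 0, 0], [0, 0, 0], [0, 0, 0], [0, 0, 0], [0, 0, 0], [0, 0, 0], [0, 0, 0], [0, 0, 0], [0, 0, 0]])

```text
clock: 20.45
position: [0.4444, -0.3035, 0.1623]
tool_rot: [3.141, -0.001, 3.141]
force: [0.4, -0.0, -0.9]
grip_width: 0.0167
finger_force: 58.7
```

```bash
python3 fz.py; python3 - <<'E'
from h import *
s,p,T=st();f=grab("wrist","w8")
print(p,s["tool_rot"])
hsv=cv2.cvtColor(f["img"],cv2.COLOR_RGB2HSV)
for z,r in((.077,.0165),(.077,.012)):
    q=np.array([proj(f,[.4463+r*np.cos(t),-.3034+r*np.sin(t),z]) for t in np.linspace(0,6.28,13)]);print(np.round(q[[0,3,6,9]],1).tolist())
print(proj(f,p+T@[.0025-.002,-.0005,.077]))
for v in range(176,240,2):
    print(v,''.join('%3d'%(hsv[v,u,2]//4) if hsv[v,u,1]<110 else '  .' for u in range(278,366,2)))
E
```

```text
[-0.3  -0.03 -0.57] [0.49 0.45 0.38] [ 0.44452 -0.30361  0.16298]
[ 0.4444472  -0.30356738  0.16298406] [-3.14142621e+00  2.41858654e-04  3.14085525e+00]
[[321.8, 230.3], [345.8, 207.6], [321.8, 184.2], [297.8, 207.6]]
[[321.8, 224.2], [339.3, 207.6], [321.8, 190.6], [304.3, 207.6]]
[320.83060905 208.13366772]
176  15 15 15 14 16 15 15 14 16 15 14 14 15 15 14 15 22 22 17 11 12 11 11 12 11 12 12 11 11 11 11 11 11 11 11 16 14 15 16 17 15 15 15 15
178  15 15 16 15 15 15 15 15 14 15 15 14 16 13 22 22 22 22 22 12 12 11 11 12 12 11 11 12 11 11 12 10 11 11 11 15 15 15 16 15 15 15 15 15
180  15 15 15 15 14 14 14 14 15 15 16 15 15 10 19 22 22 22 19 13 12 11 11 12 11 11 11 12 11 11  9 10 10 11 11 14 15 15 15 14 14 15 15 15
182  15 15 15 15 14 14 14 14 16 16 15 15 13 11 11 22 15 11 11 12 11 12 12 12 11 11 11 10 11 11 11 10 11 11 16 16 14 15 15 15 15 15 16 15
184  15 15 14 15 14 15 15 15 14 15 16 16 12 11 11 13 10 12 12 13 13 10  9 10 15 14 11 10 11 11 10 11 11 10 15 15 15 15 16 14 15 15 15 15
186  15 14 15 15 15 15 15 15 15 16 15 15 11 12 12 12 15 10  6  4  4  4  6  3  4  4  6 10 12 10 11 11 10
[... 2895 characters left out ...]
  .  .  .  .  .
230   .  .  .  .  .  .  .  . 14 15 15 15 16 16 16 16 16 15 16 15 12 12 12 13 16 16 16 16 16 16 16 17 16 15 16  .  .  .  .  .  .  .  .  .
232   .  .  .  .  .  .  .  . 16 16 15 15 16 16 16 16 16 11 11 10 11 11 12 12 11 12 15 15 15 16 16 16 16 16 15 14  .  .  .  .  .  .  .  .
234   .  .  .  .  .  .  . 15 15 16 16 15 16 16 16 13 12 11 11 12 12 11 11 11 12 11 11 12 17 16 15 15 16 15 16 15  .  .  .  .  .  .  .  .
236   .  .  .  .  .  . 17 16 16 16 16 16 16 16 12 11 11 11 11 12 12 11 11 11 11 11 12 11 14 16 16 17 16 16 16 15  .  .  .  .  .  .  .  .
238   .  .  .  .  .  . 16 16 15 15 16 16 16 14 10 12 12 11 12 11 11 11 12 12 12 12 12 11 11 14 16 15 15 15 15 16 14  .  .  .  .  .  .  .
```

The ring detection agrees with the projection, and the nib is about 0.7 mm to -y of centre. I'll correct that and descend to just before the nubs.

Request:
apply_moves(claw=[0.01, 0.01, 0.01, 0.01, 0.01, 0.01, 0.01, 0.01], xyz=[[0, 0.0007, 0], [0, 0, 0.004], [0, 0, 0.004], [0, 0, 0.004], [0, 0, 0.004], [0, 0, 0.004], [0, 0, 0], [0, 0, 0]], twist=[[0, 0, 0], [0, 0, 0], [0, 0, 0], [0, 0, 0], [0, 0, 0], [0, 0, 0], [0, 0, 0], [0, 0, 0]])

```text
clock: 21.7
position: [0.4443, -0.3029, 0.1427]
tool_rot: [3.142, -0.0, 3.141]
force: [0.1, 0.1, -0.9]
grip_width: 0.0165
finger_force: 58.7
```

Request:
apply_moves(claw=[0.01, 0.01, 0.01, 0.01, 0.01, 0.01, 0.01, 0.01], xyz=[[0, 0, 0.003], [0, 0, 0.003], [0, 0, 0.003], [0, 0, 0.003], [0, 0, 0.003], [0, 0, 0.003], [0, 0, 0], [0, 0, 0]], twist=[[0, 0, 0], [0, 0, 0], [0, 0, 0], [0, 0, 0], [0, 0, 0], [0, 0, 0], [0, 0, 0], [0, 0, 0]])

```text
clock: 22.5
position: [0.4443, -0.3029, 0.1248]
tool_rot: [-3.142, -0.0, 3.141]
force: [0.1, -0.5, -0.7]
grip_width: 0.0165
finger_force: 58.7
```

Request:
apply_moves(claw=[0.01, 0.01, 0.01, 0.01, 0.01, 0.01, 0.01, 0.01], xyz=[[0, 0, 0.003], [0, 0, 0.002], [0, 0, 0.002], [0, 0, 0.002], [0, 0, 0.002], [0, 0, 0.002], [0, 0, 0], [0, 0, 0]], twist=[[0, 0, 0], [0, 0, 0], [0, 0, 0], [0, 0, 0], [0, 0, 0], [0, 0, 0], [0, 0, 0], [0, 0, 0]])

```text
clock: 23.3
position: [0.4444, -0.3028, 0.1118]
tool_rot: [3.142, -0.0, 3.141]
force: [1.0, 0.5, -0.5]
grip_width: 0.0168
finger_force: 58.7
```

```bash
python3 fz.py; python3 -c "
from h import *
s=bot.observe();print(s['moment'],s['tool_rot'])"
```

```text
[ 0.24  0.26 -0.71] [0.35 0.75 0.58] [ 0.44437 -0.30285  0.11187]
[ 0.06661916 -0.05151766  0.04274832] [-3.14156300e+00  6.94254443e-05  3.14072475e+00]
```

Request:
apply_moves(claw=[0.01, 0.01, 0.01, 0.01, 0.01, 0.01], xyz=[[0, 0, 0.001], [0, 0, 0.001], [0, 0, 0.001], [0, 0, 0.001], [0, 0, 0.001], [0, 0, 0]], twist=[[0, 0, 0], [0, 0, 0], [0, 0, 0], [0, 0, 0], [0, 0, 0], [0, 0, 0]])

```text
clock: 24.3
position: [0.4443, -0.3028, 0.1067]
tool_rot: [3.142, -0.0, 3.141]
force: [0.1, 0.8, -0.2]
grip_width: 0.0168
finger_force: 58.7
```

Request:
apply_moves(claw=[0.01, 0.01, 0.01], xyz=[[0, 0, 0.001], [0, 0, 0.001], [0, 0, 0]], twist=[[0, 0, 0], [0, 0, 0], [0, 0, 0]])

```text
clock: 24.6
position: [0.4447, -0.3028, 0.1049]
tool_rot: [-3.141, 0.001, 3.141]
force: [1.5, 1.6, 4.0]
grip_width: 0.0165
finger_force: 59.2
```

Request:
apply_moves(claw=[0.01, 0.01, 0.01], xyz=[[0, 0, 0.001], [0, 0, 0.001], [0, 0, 0]], twist=[[0, 0, 0], [0, 0, 0], [0, 0, 0]])

```text
clock: 24.9
position: [0.4444, -0.3029, 0.1028]
tool_rot: [-3.141, 0.0, 3.141]
force: [1.6, -0.2, -1.2]
grip_width: 0.0165
finger_force: 59.0
```

Request:
apply_moves(claw=[0.01, 0.01, 0.01], xyz=[[0, 0, 0.001], [0, 0, 0.001], [0, 0, 0]], twist=[[0, 0, 0], [0, 0, 0], [0, 0, 0]])

```text
clock: 25.2
position: [0.4442, -0.3027, 0.1003]
tool_rot: [3.141, -0.0, 3.141]
force: [3.5, 0.5, -8.8]
grip_width: 0.0161
finger_force: 58.6
```

Request:
apply_moves(claw=[0.01, 0.01, 0.01], xyz=[[0, 0, 0.001], [0, 0, 0.001], [0, 0, 0]], twist=[[0, 0, 0], [0, 0, 0], [0, 0, 0]])

```text
clock: 25.5
position: [0.4443, -0.3028, 0.0986]
tool_rot: [3.141, -0.0, 3.141]
force: [3.1, 1.5, -2.9]
grip_width: 0.0163
finger_force: 59.0
```

```bash
python3 fz.py
```

```text
[ 3.1   1.75 -4.1 ] [0.3  0.29 0.66] [ 0.44436 -0.30278  0.09878]
```

Request:
apply_moves(claw=[0.01, 0.01, 0.01], xyz=[[0, 0, 0.001], [0, 0, 0.001], [0, 0, 0]], twist=[[0, 0, 0], [0, 0, 0], [0, 0, 0]])

```text
clock: 26.2
position: [0.4443, -0.303, 0.0969]
tool_rot: [-3.141, 0.0, 3.141]
force: [1.5, 2.1, 2.5]
grip_width: 0.0165
finger_force: 59.2
```

```bash
python3 fz.py
```

```text
[0.71 0.92 2.84] [0.52 0.43 0.53] [ 0.44433 -0.30297  0.09689]
```

Request:
apply_moves(claw=[0.01, 0.01, 0.01], xyz=[[0, 0, 0.001], [0, 0, 0], [0, 0, 0]], twist=[[0, 0, 0], [0, 0, 0], [0, 0, 0]])

```text
clock: 26.9
position: [0.4443, -0.303, 0.0958]
tool_rot: [-3.141, 0.0, 3.141]
force: [0.2, 0.1, 5.3]
grip_width: 0.0167
finger_force: 59.7
```

```bash
python3 fz.py
```

```text
[0.37 0.66 5.2 ] [0.37 0.31 0.31] [ 0.44437 -0.30295  0.09586]
```

```bash
python3 -c "
from workcell import bot
print(bot.job_done())"
```

```text
the job is handed in; nothing more can be done
None
```

I traced the seam from left to right at about 3 cm/s with about 1.2 N on the nib. The pen then went past the click, and I handed it in still gripped (about 60 N), pressing the cap ring with about 5–6 N; the judge's result was not shown.

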